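# Tip the large angle bracket onto its long leg for drilling

## Task

Two steel angle brackets stand on the drilling board, each on its short leg. Tip the larger one over its corner so that its long leg lies flat on the board, holes facing up, and its short leg stands upright; let it pivot where it stands, without lifting it off the board or shoving it along. Leave the small bracket and the pencil where they are.

Things in the scene. Friction and masses are not known exactly. Their poses are not given: they have to be found in the camera images.
- large_bracket: Larger L-shaped steel bracket, loose, 0.23-0.46 kg, 40 mm wide, 6 mm thick. Long leg 100 mm, 2 holes, upright at start; short leg 80 mm, 1 hole, flat on the board (outer lengths). Origin: middle of the outer corner edge. z: along long leg; -x: along short leg, roughly to the robot; y: along the edge. Tips over to its +x, falling by itself past a lean of 34 deg; x points straight down when done.
- small_bracket: Smaller bracket of the same form, origin and axes, loose, 0.1 kg: 28 mm wide, 4 mm thick, long leg 62 mm (1 hole) upright, short leg 48 mm on the board. Stands about 160 mm left or right of the large one. Not to be moved.
- pencil: Flat carpenter's pencil, loose, 14 x 159 x 9 mm, lying on the board between the two brackets, its length roughly along the board's x. Origin: centre of its underside. Not to be moved.
- board_top (a point): Centre of the top face of the plain wooden drilling board (240 mm in its x, 300 mm in its y, 18 mm thick, fixed to the bench). z is up; the brackets stand on this face. Its half beyond the brackets is clear.
Things that resemble listed ones, but are neither listed nor needed, are in the scene too. Leave any pink or red look-alike of the large_bracket alone.

How it is judged (in metres and radians):
At the end, for the whole second after the job is handed in: The large bracket lies at rest with its long leg flat on the board and its short leg upright (within 10 degrees), its corner on the board within 30 mm of where it stood; the small bracket still stands within 15 mm, and the pencil lies within 20 mm, of where they were (angle between large_bracket's own x axis and vertical above 2.96 rad and z of large_bracket in the frame of board_top between -0.005 and 0.008 m and distance of large_bracket from where it was at the start of the episode below 0.03 m and linear speed of large_bracket below 0.02 m/s and angular speed of large_bracket below 0.2 rad/s and distance of small_bracket from where it was at the start of the episode below 0.015 m and angle between small_bracket's own z axis and vertical below 0.17 rad and distance of pencil from where it was at the start of the episode below 0.02 m); the robot touches nothing.
It fails at once if the large bracket's corner is lifted more than 30 mm off the board (z of large_bracket in the frame of board_top above 0.03 m).
It fails at once if the large bracket's corner is shoved more than 40 mm along (distance of large_bracket from where it was at the start of the episode above 0.04 m).
It fails at once if the small bracket is moved by more than 20 mm or tipped (distance of small_bracket from where it was at the start of the episode above 0.02 m or angle between small_bracket's own z axis and vertical above 0.5 rad).
It fails at once if the pencil is moved by more than 30 mm (distance of pencil from where it was at the start of the episode above 0.03 m).
It also fails if it takes over 32 s, if anything falls off the work surface, if the arm or the gripper's body presses on something with over 40 N, if the wrist force passes 120 N, or if a joint passes its speed limit or range.

## Robot

A 6-joint arm with a two-finger parallel gripper is mounted at the origin on a cart in front of the work surface, level with it; the furniture and walls round the work are solid. World frame = base frame: x ahead of the robot, y to its left, z up, the work surface at z = 0. Lengths are in mm, angles in rad, forces in N, time in s.
With the tool pointing down it reaches from about 400 to 825 mm from the base axis. Payload 7 kg.
Tool frame: the origin (TCP) lies on the centre line of the jaws, within the pads' length; the fingertips stand 8 mm ahead of it and the grasp point (between the pads) lies 11 mm behind it (tcp_to_tips is the distance from the TCP to the fingertips, in mm); x points along the fingers, z is the direction in which the jaws open and shut, and the axes are right-handed (so a half turn about x gives the same grasp; the last joint's range is limited). The gripper opens to 85 mm and grips with 20 to 120 N. Pads are 22 mm wide; open, the fingers measure 114 mm over their backs; the gripper's body (76 mm by 85 mm) begins 54 mm behind the grasp point. The pads swing forward as they close: fully open they stand 13 mm farther back than shut.
Start: joints at [-1.038, 0.359, 0.012, 0, -1.224, -0.288], TCP at [163.569, -654.859, 239.302] pointing down, gripper open.
Joint ranges: [-3.07, 3.07], [-1.43, 2.12], [-1.02, 1.25], [-3.03, 1.67], [-3.05, -0], [-3.03, 3.03]. Speed limits (rad/s): [2.39, 2.39, 3.01, 3.14, 3.14, 3.14].

## Interface

Orientations are given as a rotation vector (axis times angle).
In Python, from cell import * gives the robot as it stands. Calls block until the motion is done:
- movep(position, orientation): joint-space move of the TCP to a pose.
- move_l(position, orientation=None, rate=150, f_stop=None): straight line of the TCP; orientation=None keeps the orientation; rate is the mean speed in mm/s. With f_stop (N) it stops when the force on the tool has changed by that much, and returns True; else False.
- movej(angles): joint-space move.
- move_gripper(opening): finger opening in mm; the grip force is fixed at half the most; returns when the fingers have stopped.
- dwell(seconds).
- solve_ik(position, orientation): joint angles nearest the present ones, or None.
- get_image(name): name is "scene" or "side" or "wrist"; returns a dict with "color" (480x640x3 uint8, red, green, blue), "mtx" (3x3 intrinsics, pixels), "rvec" (rotation vector, rad) and "tvec" (3), from world to camera coordinates, as OpenCV has them. Camera axes: x right, y down, z forward; pixel columns grow to the right and rows downward; lengths in mm; the calibration is good to about 2 mm. A picture is of the moment at which its call begins. There is no depth.
A pose or a line that the arm cannot do raises Unreachable and nothing moves.
- job_done(): hands the job in, once; it reports no verdict.
Readings, each from a call of its own:
- read_clock(): time.
- read_joints(): joint angles.
- read_qvel(): joint speeds.
- read_joint_torque(): joint torques, N m.
- read_position(): TCP position.
- read_ee_rot(): TCP orientation.
- read_force(): force on the tool from outside, world axes, zero at the start.
- read_ft_torque(): the same for the moment, N m.
- read_grip_width(): finger opening in mm.
Only numpy, scipy, OpenCV 4.12 (cv2) and the standard library are available. Lean on these libraries where they do the work, as an engineer would, in place of code of your own. Each camera call takes 0.05 s, during which the arm holds its last target. There are 200 camera calls.

## Working session

There is one attempt and no reset: what is moved stays moved. The work goes in short steps, each a Python script; the robot and the scene stay as the last script left them, time stands still between calls to the robot, and variables do not carry over. Pictures are saved under pics/ and viewed, about 8 in all and at most 12, crops included, and the job is handed in when it is done.

```bash
mkdir -p pics; ls; python3 - <<'E'
from cell import *
import cv2
for n in ("scene","side"):
    d=get_image(n); cv2.imwrite(f"pics/{n}0.png",d["color"][:,:,::-1])
    print(n,d["mtx"].tolist(),d["rvec"],d["tvec"])
print(read_clock(), read_ee_rot())
E
```

```text
pics
scene [[465.86187818779786, 0.0, 328.1929338513676], [0.0, 465.86187818779786, 239.544312620719], [0.0, 0.0, 1.0]] [ 0.81638964 -2.62605441  0.97852569] [457.12239174 229.61663436 727.0355336 ]
side [[471.21085077611593, 0.0, 322.9908257777623], [0.0, 471.21085077611593, 250.4810301849862], [0.0, 0.0, 1.0]] [ 0.5199592  -2.52838619  1.45625392] [461.03451976 148.81541306 759.04929244]
0.1 [-1.3858529   1.08249132  1.38810984]
```

View pics/scene0.png

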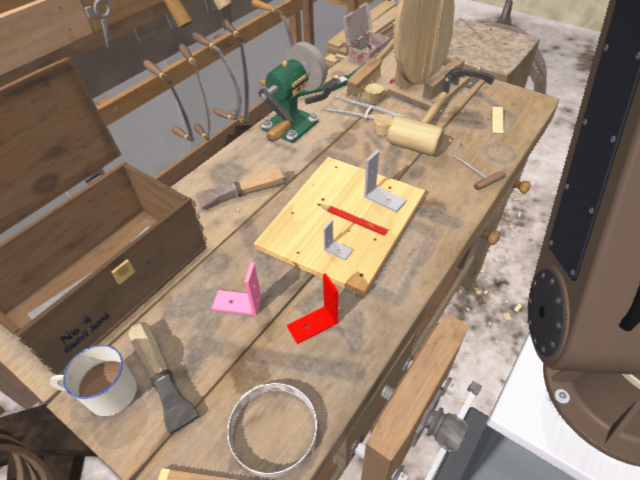

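View pics/side0.png

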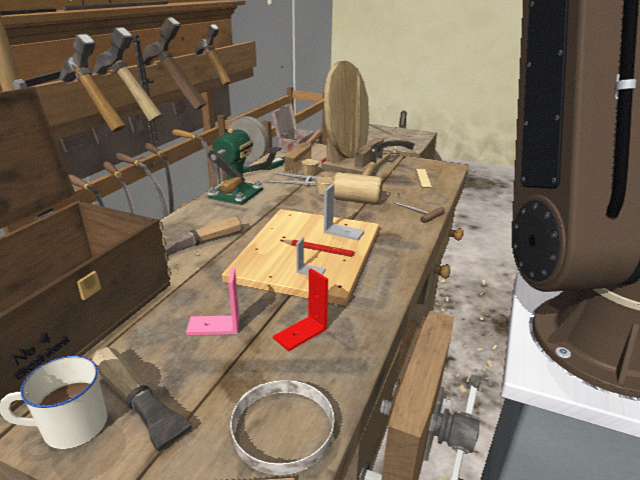

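Both views show the grey large bracket at about (370–405, 150–212) in scene and (320–365, 183–240) in side. The small bracket is at scene (335, 245), with the pencil between them. Next I'll enlarge the large bracket.

```bash
python3 - <<'E'
import cv2,numpy as np
a=cv2.imread("pics/scene0.png")[145:220,355:411]; b=cv2.imread("pics/side0.png")[175:250,315:371]
f=lambda i:cv2.resize(i,None,fx=7,fy=7,interpolation=cv2.INTER_CUBIC)
im=np.hstack([f(a),f(b)])
for k in range(0,56,10):
    for o in (0,392): cv2.line(im,(o+k*7,0),(o+k*7,6),(0,0,255),2)
cv2.imwrite("pics/crop.png",im)
E
```

```text
(no output)
```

View pics/crop.png

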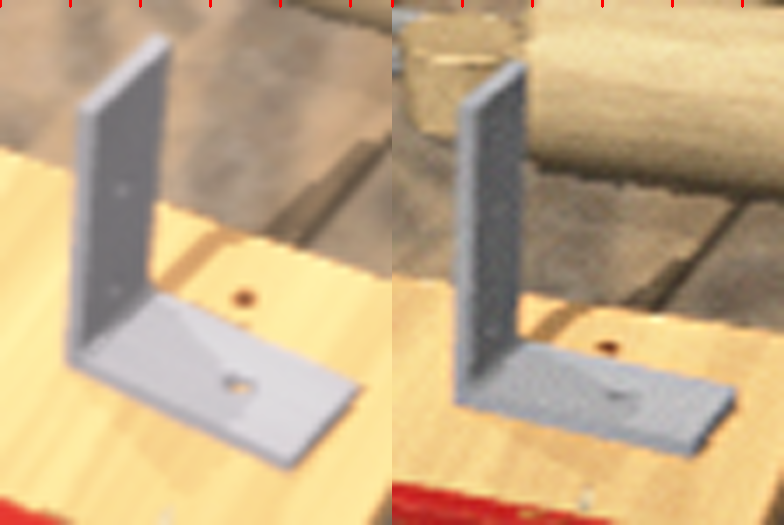

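```bash
cat > fit.py <<'E'
import numpy as np, cv2
from scipy.optimize import least_squares
from scipy.spatial.transform import Rotation as R
def fit(obs,x0):
    """obs: list of (image dict, bracket pts Nx3, pixels Nx2)"""
    def res(p):
        r=[]
        for d,P,u in obs:
            W=R.from_euler('z',p[2]).apply(P)+[p[0],p[1],p[3]]
            q,_=cv2.projectPoints(W,d["rvec"],d["tvec"],d["mtx"],None); r.append((q[:,0]-u).ravel())
        return np.concatenate(r)
    s=least_squares(res,x0); return s.x,res(s.x)
E
python3 - <<'E'
from cell import *
from fit import *
sc,sd=get_image("scene"),get_image("side")
P=np.array([(0,20,0),(-80,20,0),(-80,-20,6),(0,20,100),(-6,20,100),(0,-20,100),(-6,-20,100),(-6,-20,6)],float)
u=np.array([(72,360),(290,469),(362,385),(80,108),(96,113),(157,36),(170,42),(152,290)])/7+[355,145]
v=(np.array([(455,402),(694,457),(736,393),(462,102),(474,107),(514,60),(526,66),(519,340)])-[392,0])/7+[315,175]
p,r=fit([(sc,P,u),(sd,P,v)],[500,0,0,18]); print(p,np.round(r,1),np.abs(r).max())
# pencil ends & small corner: scene pixels at z=23 / 18
def ray(d,uv,z):
    M=cv2.Rodrigues(d["rvec"])[0]; c=-M.T@d["tvec"]; w=M.T@np.linalg.inv(d["mtx"])@[*uv,1]; return c+w*(z-c[2])/w[2]
for uv,z in (((318,205),24),((387,232),24),((325,252),18)): print(uv,ray(sc,uv,z).round())
from cell import *
x,y,yaw,z=p
B=R.from_euler('z',yaw)
def pose(th,a0,h=82,off=0):   # th: lean of bracket; a0: tool pitch below horizontal at th=0
    Rb=B*R.from_euler('y',th)
    Rt=Rb*R.from_euler('y',a0)         # tool x = bracket +x pitched down by a0
    T=np.column_stack([[1,0,0],[0,0,-1],[0,1,0]])  # tool x->x, tool z-> y (jaw)
    Rt=Rt*R.from_matrix(T)
    tcp=np.array([x,y,18])+Rb.apply([-3,0,h])+Rt.apply([11,0,0])
    return tcp,Rt
flip=R.from_euler('x',np.pi)
for a0 in (-20,0,20,40,60):
  for f in (0,1):
    o=[]
    for th in (0,30,60,90,110):
        t,Rt=pose(np.radians(th),np.radians(a0)); Rt=Rt*flip if f else Rt
        q=solve_ik(t,Rt.as_rotvec()); o.append(None if q is None else np.round(q,2).tolist())
    print(a0,f,o)
E
```

```text
[ 5.48226392e+02 -1.41532602e+02 -2.68285747e-02  1.82531549e+01] [-1.4  0.6  0.1  0.7 -0.1 -0.4 -0.2 -0.5  0.  -0.  -0.3 -0.6  0.4 -0.4
 -0.1 -0.8 -0.3  0.5  0.1  0.6  0.7 -0.7 -0.3  0.7  0.6  0.5 -0.1  0.1
  0.7 -0.3  0.3 -0.1] 1.35253023344319
(318, 205) [612. -43.  24.]
(387, 232) [456. -57.  24.]
(325, 252) [530.  49.  18.]
-20 0 [[-0.92, 1.36, -0.66, -2.05, -2.17, 1.99], [-0.95, 0.86, -0.84, -2.23, -1.47, 1.67], [-0.52, 0.36, -0.51, -1.85, -0.38, 0.62], None, [0.08, 0.56, -0.33, 0.0, -0.68, -1.68]]
-20 1 [[-0.92, 1.36, -0.66, -2.05, -2.17, -1.15], [-0.95, 0.86, -0.84, -2.23, -1.47, -1.47], [-0.52, 0.36, -0.51, -1.85, -0.38, -2.52], None, [0.08, 0.56, -0.33, 0.0, -0.68, 1.47]]
0 0 [[-1.03, 1.11, -0.85, -2.1, -1.77, 1.9], [-0.76, 0.39, -0.7, -2.1, -0.74, 1.09], None, [0.08, 0.53, -0.3, 0.0, -0.74, -1.67], [0.06, 0.73, -0.02, -0.03, -1.17, -1.64]]
0 1 [[-1.03, 1.11, -0.85, -2.1, -1.77, -1.24], [-0.76, 0.39, -0.7, -2.1, -0.74, -2.05], None, [0.08, 0.53, -0.3, 0.0, -0.74, 1.47], [0.06, 0.73, -0.02, -0.03, -1.17, 1.5]]
20 0 [[-0.99, 0.58, -0.87, -2.14, -1.15, 1.46], None, [0.09, 0.39
[... 344 characters left out ...]
 -0.69, 0.17, -0.28, -1.86], [0.07, 0.55, -0.15, -0.02, -1.05, -1.66], [0.05, 0.91, 0.3, -0.05, -1.65, -1.63], [0.04, 1.15, 0.55, -0.07, -2.02, -1.63]]
40 1 [[-0.5, 0.18, -0.6, -1.64, -0.36, -2.75], [0.11, 0.25, -0.69, 0.17, -0.28, 1.28], [0.07, 0.55, -0.15, -0.02, -1.05, 1.49], [0.05, 0.91, 0.3, -0.05, -1.65, 1.51], [0.04, 1.15, 0.55, -0.07, -2.02, 1.51]]
60 0 [None, [0.08, 0.39, -0.35, 0.0, -0.84, -1.68], [0.06, 0.75, 0.14, -0.04, -1.49, -1.64], [0.04, 1.13, 0.57, -0.07, -2.06, -1.64], [0.04, 1.37, 0.79, -0.1, -2.39, -1.65]]
60 1 [None, [0.08, 0.39, -0.35, 0.0, -0.84, 1.46], [0.06, 0.75, 0.14, -0.04, -1.49, 1.5], [0.04, 1.13, 0.57, -0.07, -2.06, 1.5], [0.04, 1.37, 0.79, -0.1, -2.39, 1.49]]
```

The fit puts the corner at about (548, −141.5, 18) with yaw −1.5°, and the residuals are small. The pencil is about 90 mm to its left. My plan is to pinch the long leg across its 40 mm width near the top and swing it on an arc about the corner, with the tool pitching along. The last part goes down with the tool near vertical.

```bash
cat > plan.py <<'E'
from cell import *
import numpy as np, cv2
from scipy.spatial.transform import Rotation as R
C=np.array([548.2,-141.5,18.]); B=R.from_euler('z',-0.0268); A0=54; H=85
T=R.from_matrix(np.column_stack([[1,0,0],[0,0,-1],[0,1,0]]))
def pose(th,back=0,ahead=2,pmax=100,lift=0):
    """TCP pose for bracket lean th (deg); tool pitch below horizontal follows the lean up to pmax"""
    Rt=B*R.from_euler('y',min(A0+th,pmax),degrees=True)*T
    p=C+(B*R.from_euler('y',th,degrees=True)).apply([-3,0,H])+Rt.apply([ahead-back,0,0])+[0,0,lift]
    return p,Rt.as_rotvec()
E
python3 - <<'E'
from plan import *
for th,b in [(0,70),(0,0)]+[(t,0) for t in range(10,90,10)]:
    q=solve_ik(*pose(th,b)); print(th,b,pose(th,b)[0].round(),None if q is None else np.round(q,2))
E
```

```text
0 70 [ 505. -140.  158.] None
0 0 [ 546. -141.  101.] None
10 0 [ 561. -142.  100.] None
20 0 [ 575. -142.   97.] [ 0.11  0.23 -0.62  0.09 -0.45 -1.78]
30 0 [ 588. -143.   91.] [ 0.09  0.33 -0.42  0.02 -0.72 -1.7 ]
40 0 [ 600. -143.   83.] [ 0.08  0.44 -0.25 -0.01 -0.95 -1.67]
50 0 [ 611. -143.   73.] [ 0.07  0.52 -0.14 -0.02 -1.08 -1.66]
60 0 [ 620. -143.   61.] [ 0.07  0.55 -0.13 -0.02 -1.07 -1.66]
70 0 [ 627. -144.   48.] [ 0.07  0.57 -0.12 -0.02 -1.05 -1.65]
80 0 [ 631. -144.   34.] [ 0.07  0.59 -0.12 -0.02 -1.03 -1.65]
```

```bash
python3 - <<'E'
import plan
from plan import *
for a in (60,65,70,75,80):
  plan.A0=a; print(a)
  for th,kw in [(0,dict(lift=60)),(0,{}),(10,{}),(30,{}),(50,{})]+[(t,dict(pmax=115)) for t in (50,84)]:
    q=solve_ik(*pose(th,**kw)); print(th,kw,None if q is None else np.round(q,2))
E
```

```text
60
0 {'lift': 60} [ 0.08  0.01 -0.94  0.52 -0.11 -2.18]
0 {} None
10 {} [ 0.12  0.18 -0.73  0.16 -0.32 -1.86]
30 {} [ 0.08  0.38 -0.33  0.   -0.86 -1.68]
50 {} [ 0.07  0.52 -0.14 -0.02 -1.08 -1.66]
50 {'pmax': 115} [ 0.06  0.62  0.01 -0.03 -1.3  -1.65]
84 {'pmax': 115} [ 0.06  0.75  0.11 -0.04 -1.37 -1.64]
65
0 {'lift': 60} [ 0.13  0.04 -0.77  0.2  -0.34 -1.91]
0 {} None
10 {} [ 0.11  0.21 -0.63  0.08 -0.48 -1.78]
30 {} [ 0.08  0.42 -0.26 -0.01 -0.98 -1.67]
50 {} [ 0.07  0.52 -0.14 -0.02 -1.08 -1.66]
50 {'pmax': 115} [ 0.06  0.67  0.08 -0.04 -1.41 -1.64]
84 {'pmax': 115} [ 0.06  0.75  0.11 -0.04 -1.37 -1.64]
70
0 {'lift': 60} [ 0.13  0.07 -0.66  0.11 -0.49 -1.81]
0 {} [ 0.12  0.16 -0.76  0.17 -0.31 -1.87]
10 {} [ 0.11  0.25 -0.54  0.04 -0.61 -1.73]
30 {} [ 0.07  0.47 -0.18 -0.02 -1.09 -1.66]
50 {} [ 0.07  0.52 -0.14 -0.02 -1.08 -1.66]
50 {'pmax': 115} [ 0.06  0.67  0.08 -0.04 -1.41 -1.64]
84 {'pmax': 115} [ 0.06  0.75  0.11 -0.04 -1.37 -1.64]
75
0 {'lift': 60} [ 0.12  0.11 -0.58  0.06 -0.63 -1.76]
0 {} [ 0.12  0.19 -0.66  0.08 -0.47 -1.78]
10 {} [ 0.1   0.29 -0.46  0.02 -0.74 -1.71]
30 {} [ 0.07  0.47 -0.18 -0.02 -1.09 -1.66]
50 {} [ 0.07  0.52 -0.14 -0.02 -1.08 -1.66]
50 {'pmax': 115} [ 0.06  0.67  0.08 -0.04 -1.41 -1.64]
84 {'pmax': 115} [ 0.06  0.75  0.11 -0.04 -1.37 -1.64]
80
0 {'lift': 60} [ 0.11  0.15 -0.5   0.03 -0.75 -1.73]
0 {} [ 0.11  0.22 -0.57  0.04 -0.61 -1.74]
10 {} [ 0.09  0.33 -0.38  0.   -0.86 -1.69]
30 {} [ 0.07  0.47 -0.18 -0.02 -1.09 -1.66]
50 {} [ 0.07  0.52 -0.14 -0.02 -1.08 -1.66]
50 {'pmax': 115} [ 0.06  0.67  0.08 -0.04 -1.41 -1.64]
84 {'pmax': 115} [ 0.06  0.75  0.11 -0.04 -1.37 -1.64]
```

```bash
sed -i 's/A0=54/A0=75/' plan.py; python3 - <<'E'
from plan import *
movep(*pose(0,lift=70)); move_gripper(70)
a=get_image("wrist")["color"]; b=get_image("scene")["color"][120:280,250:463]
cv2.imwrite("pics/w1.png",np.hstack([cv2.resize(a,(400,300)),cv2.resize(b,(400,300))])[:,:,::-1])
print(read_position(),read_clock(),read_grip_width(),read_force())
E
```

```text
[ 545.70709754 -141.62854145  171.04890519] 2.9 69.86998365599042 [-0.05386155 -0.05976953 -0.11906073]
```

View pics/w1.png

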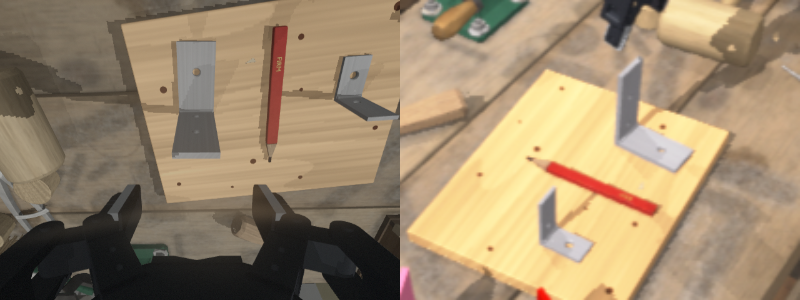

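The wrist view shows the bracket (column 196) centred between the jaws (130 and 265), so I'll go down and pinch.

```bash
python3 - <<'E'
from plan import *
print(move_l(*pose(0),rate=60,f_stop=8), read_position(), read_force().round(1) if hasattr(read_force(),'round') else read_force())
move_gripper(36)
a=get_image("wrist")["color"]; b=get_image("scene")["color"][120:240,300:460]
cv2.imwrite("pics/w2.png",np.hstack([cv2.resize(a,(400,300)),cv2.resize(b,(400,300))])[:,:,::-1])
print(read_clock(),read_grip_width(),read_force())
E
```

```text
False [ 546.01145033 -141.4083425   101.50551924] [ 0.5 -0.7  0.2]
4.7 38.061566936051186 [-0.36695563 -0.93001654  5.85026588]
```

View pics/w2.png

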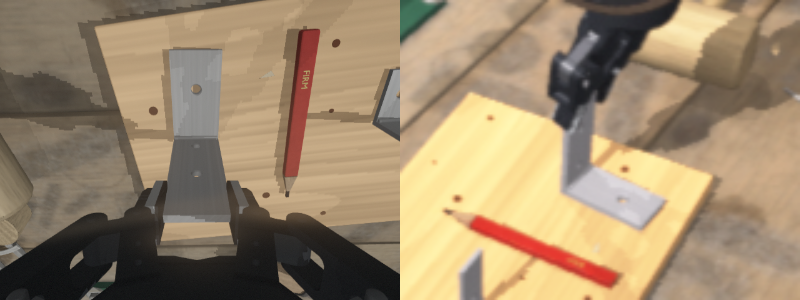

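The leg is pinched at its top (grip width 38) and the bracket is still flat. Next is the arc to a 45° lean with the force monitored.

```bash
python3 - <<'E'
from plan import *
for th in (7.5,15,22.5,30,37.5,45):
    s=move_l(*pose(th,pmax=120,lift=1),rate=40,f_stop=35); print(th,s,np.round(read_force(),1),round(read_grip_width(),1))
    if s: break
b=get_image("scene")["color"][120:240,300:460]; c=get_image("side")["color"][150:270,270:430]
cv2.imwrite("pics/w3.png",np.hstack([cv2.resize(b,(400,300)),cv2.resize(c,(400,300))])[:,:,::-1]); print(read_clock())
E
```

```text
7.5 False [ 2.6  1.2 -0.3] 38.2
15 False [0.9 0.9 2.1] 38.4
22.5 False [ 0.3 -0.1  1.8] 38.0
30 False [ 0.4 -0.2  1.7] 38.4
37.5 False [1.5 0.3 1.6] 38.4
45 False [-1.  -0.3  0.1] 38.3
7.35
```

View pics/w3.png

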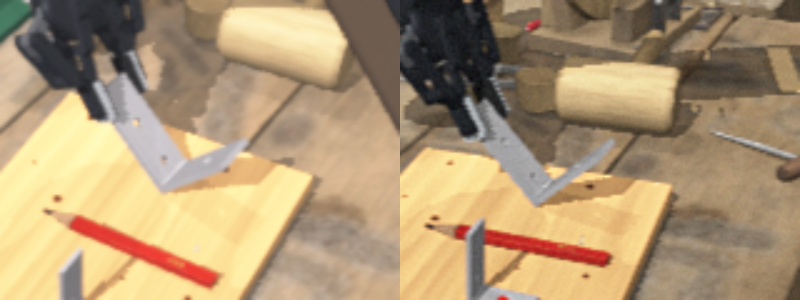

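It is leaning 45° with the corner on the board, at scene crop (165, 190), and the forces are negligible. Now I'll lower it while bringing the tool back upright, then release.

```bash
python3 - <<'E'
from plan import *
import plan
for th in (50,55,60,65,70,74,78,81,84):
    s=move_l(*pose(th,pmax=120-25*(th-45)/39,lift=.5),rate=40,f_stop=25); print(th,s,np.round(read_force(),1),round(read_grip_width(),1))
    if s: break
b=get_image("scene")["color"][120:240,300:460]; c=get_image("side")["color"][150:270,270:430]
cv2.imwrite("pics/w4.png",np.hstack([cv2.resize(b,(400,300)),cv2.resize(c,(400,300))])[:,:,::-1]); print(read_clock())
E
```

```text
50 False [-2.5  0.9  4.2] 38.4
55 False [-0.2 -0.7  4.6] 38.1
60 False [ 1.5 -0.9  5.9] 38.4
65 False [ 2.3 -0.5  5.6] 38.3
70 False [ 5.1 -0.5  6.9] 38.4
74 False [ 4.9 -0.3  5.9] 38.4
78 False [4.6 0.3 4.9] 38.2
81 False [5.1 0.6 4.9] 38.5
84 False [5.3 0.3 5.3] 38.2
10.275
```

View pics/w4.png

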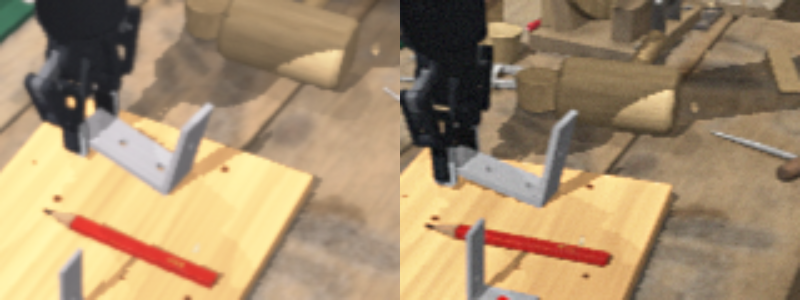

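It is nearly flat, with the corner still at (165, 190). I'll ease down until contact, release, back off upward and check.

```bash
python3 - <<'E'
from plan import *
p=np.array(read_position()); print(move_l(p-[0,0,7],rate=20,f_stop=12),read_position()[2],np.round(read_force(),1))
move_gripper(62); dwell(.3)
p=np.array(read_position()); print(move_l(p+[0,0,120],rate=120,f_stop=15)); dwell(.3)
b=get_image("scene")["color"]; c=get_image("side")["color"]
cv2.imwrite("pics/s5.png",b[:,:,::-1]); cv2.imwrite("pics/d5.png",c[:,:,::-1])
cv2.imwrite("pics/w5.png",np.hstack([cv2.resize(b[145:225,340:420],(400,400),interpolation=2),cv2.resize(c[170:250,300:380],(400,400),interpolation=2)])[:,:,::-1]); print(read_clock(),np.round(read_force(),1),read_position())
E
```

```text
True 25.514487347175145 [-0.4  0.9  6.4]
False
12.7833 [ 0.6 -0.3  0.3] [ 635.3767968  -143.80534635  144.92839633]
```

View pics/w5.png

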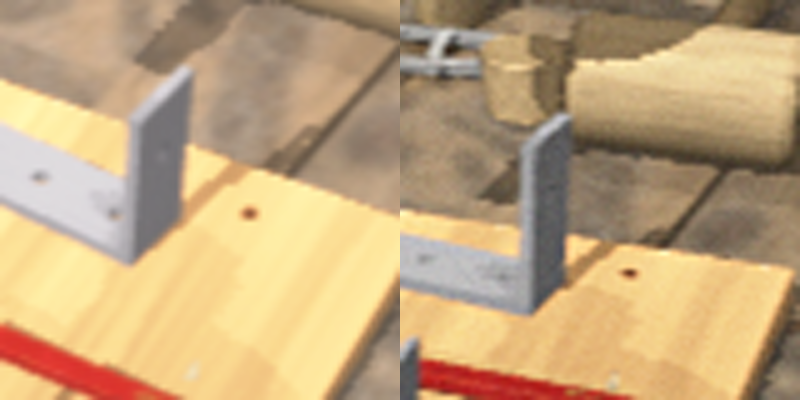

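View pics/s5.png

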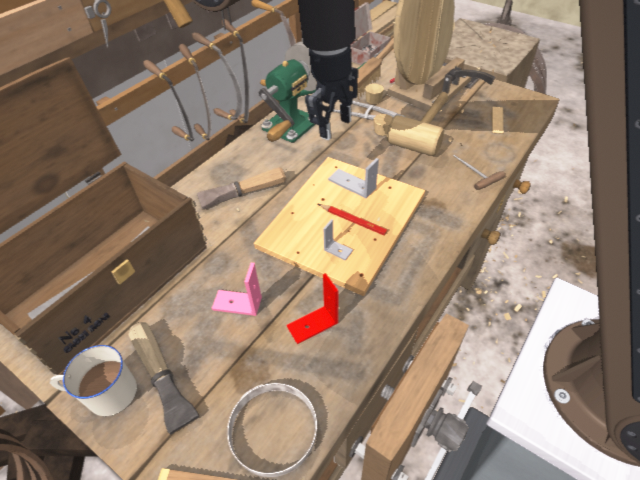

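The bracket lies flat with its short leg upright. Its corner is at scene pixel (366, 198), against (365, 196) at the start, so it moved only a few mm. The pencil and the small bracket are unchanged at (318–387, 205–232) and (335, 245).

```bash
python3 -c "
from cell import *
print(read_clock()); job_done()"
```

```text
12.7833
the job is handed in; nothing more can be done
```

The large bracket now lies with its long leg flat on the board, holes up, and its short leg upright. I handed the job in at 12.8 s of the 32 s allowed.

**How it was done:** I found the bracket from the scene and side images, pinched the long leg across its width near the top, and swung it in an arc about its corner. I lowered it until it touched the board, then released it and raised the gripper clear.

**Last checks, by eye in the pictures:**
- **Corner:** it moved about 1–2 pixels in both views, roughly 3–4 mm, against the 30 mm allowed.
- **Small bracket and pencil:** both look unchanged from the start.
- **Forces:** my readings while handling it stayed below about 10 N. After backing off the force was near zero, with the tool 120 mm above the release height.

No check failed or disagreed. I did not measure the final angle numerically, and the hand-in reports no verdict.

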